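Hitch the router guard onto its ball stand and latch it

TASK

Put the chip guard over the router cutter: with its latch lever still up, lower its socket fully onto the ball of the magnetic stand so that the clear shield stands over the cutter with both its feet on the saw top, then press the latch lever all the way down so the guard is locked on the ball. Set it down gently, do not touch the cutter, and leave the other things on the saw where they lie.

Things in the scene. Friction and masses are not known exactly. Their poses are not given: they have to be found in the camera images.
- guard: Loose chip guard, 0.4 kg, 215 mm long: aluminium cup, channel arm, clear shield. Origin: where the ball's centre sits in the cup. x along the arm to the shield, z up: level as it lies (origin 33.5 mm up); fitted, x points from ball to cutter, 35 deg below level, z leans 35 deg along the stud. Cup 69 mm wide, from z -34 to +31 mm. Arm bar 34 mm wide, x 18 to 122, z -13 to +5 mm.
- grip (a point): Best place to grip the guard's arm across its 34 mm width (guard frame [99, 0, -4] mm, arm 18 mm high there). Clear of the raised lever on one side and the shield on the other: fingers fit from above over x = 85 to 113 mm. The side cheeks of the shield begin at x = 124 mm and stand at y = +-42 mm. The centre of mass is near x = 67 mm.
- socket_centre (a point): Centre of the guard's socket = the guard's origin. The cup's mouth faces guard -z: bore 47 mm, flared to 63 mm at the mouth 33 mm below this point, slotted on the arm side for the latch jaw. Fully seated when it coincides with the ball's centre (the cup's roof then rests on the ball).
- shield_centre (a point): Point midway between the soles of the shield's two feet, in guard frame [173.4, 0, -14.1] mm: belongs at the cutter, on the saw top. Shield 67 x 84 mm with two rubber-soled side cheeks (feet) 62 mm long, 70 mm apart; clear plate 38 mm above the soles. As the guard lies, the shield is pitched up 35 deg and rests on the heels of its feet.
- latch_lever (a joint): Latch lever on the guard, rad: 0 = raised (open), 1.4 = fully down (locked). Steel, 66 mm long, 20 mm wide, 6 mm thick. Hinge along guard y at guard [35, 0, 12] mm; the tip sweeps from straight up toward the shield and down onto the arm. Stiff (0.28 N m, about 5 N at the tip), stays where left. Lowering swings a jaw under the ball: too early it blocks the ball; it closes only when seated.
- lever_tip (a point): Middle of the rolled end of the latch lever (9 mm thick, 24 mm across), 61.3 mm from the hinge. In the guard frame it is at hinge + 61.3 mm * [cos e, 0, sin e], e = 1.506 rad - joint value (raised: 74 mm above guard z = 0; down: guard [96, 0, 18.5] mm). To lower it, push on its cup-side face near the tip and follow the arc.
- ball_stand: Fixed magnetic stand on the saw top: grey block 60 x 50 x 50 mm with a switch at its back; a steel stud rises from it, leaning 35 deg toward the cutter, and ends in a steel ball. Origin: middle of the block's underside; its x axis points to the cutter, z up.
- ball (a point): Centre of the steel ball, 44 mm in diameter, 111 mm above the saw top, 43 mm from the stand's middle toward the cutter. The stud below it is 17 mm thick and runs down and away from the cutter at 35 deg from vertical.
- router_bit: Fixed router cutter standing out of the table plate: 25 mm wide nut, 16 mm wide cutter, top 26 mm above the saw top. Origin on its axis at saw-top height, about 134 mm (+-4) from the ball horizontally. Must not be touched.
- collet_wrench: Flat steel collet spanner, 178 mm long, lying on the saw top. Bystander; origin at its middle.
- pencil: Flat red carpenter's pencil, 166 mm long. Bystander; origin at its middle.
- sanding_block: Cork sanding block, 62 x 105 x 31 mm. Bystander; origin under the middle.

How it is judged (in metres and radians):
On the way, in this order (a step that is already met when the one before it is completed fails the run):
1. the socket sits fully on the ball with the shield over the cutter, feet on the saw top, the latch lever still up (distance between socket_centre and ball below 0.005 m and horizontal distance between shield_centre and router_bit below 0.02 m and height (world z) of shield_centre below 0.006 m and value of joint latch_lever below 0.6 rad), for 0.2 s.
2. the latch lever is pressed down with the guard still seated (distance between socket_centre and ball below 0.005 m and horizontal distance between shield_centre and router_bit below 0.02 m and height (world z) of shield_centre below 0.006 m and value of joint latch_lever above 1.25 rad), for 0.2 s.
At the end, for the whole second after the job is handed in: The guard rests: socket centre within 5 mm of the ball's centre, the point between its feet within 20 mm of the cutter's axis and at most 6 mm above the saw top, latch lever at 1.25 rad or more (of 1.4) (all of step 2 and linear speed of guard below 0.02 m/s); the robot touches nothing.
It fails at once if another thing on the saw (spanner, pencil, sanding block) is moved more than 30 mm (distance of any of collet_wrench, pencil, sanding_block from where it was at the start of the episode above 0.03 m).
It fails at once if the cutter is touched (more than 3 N) (contact force between router_bit and anything else above 3 N).
It fails at once if the guard is dropped or banged onto the ball (more than 80 N) (contact force between guard and ball_stand above 80 N).
It also fails if it takes over 51 s, if anything falls off the work surface, if the arm or the gripper's body presses on something with over 40 N, if the wrist force passes 120 N, or if a joint passes its speed limit or range.

ROBOT

A 7-joint arm with a two-finger parallel gripper is mounted at the origin on a cart in front of the work surface, level with it; the furniture and walls round the work are solid. World frame = base frame: x ahead of the robot, y to its left, z up, the work surface at z = 0. Lengths are in mm, angles in degrees, forces in N, time in s.
With the tool pointing down it reaches from about 400 to 925 mm from the base axis. Payload 5.6 kg.
Tool frame: the origin (TCP) lies midway between the tips of the shut fingers; the grasp point (between the pads) lies ctrl.grasp_offset behind it (ctrl.grasp_offset is the distance from the TCP to the grasp point, in mm); z points along the fingers, y is the line along which they close (so a half turn about z gives the same grasp; the last joint's range is limited). The gripper opens to 85 mm and grips with 20 to 120 N. Pads are 22 mm wide; open, the fingers measure 114 mm over their backs; the gripper's body (76 mm by 85 mm) begins 54 mm behind the grasp point. The pads swing forward as they close: fully open they stand 13 mm farther back than shut.
Start: joints at [-2.464, 26.786, -0.665, 91.828, 0.344, 61.387, -3.226], TCP at [650.006, -0.043, 231.29] pointing down, gripper open.
Joint ranges: [-144.91, 144.91], [-17.63, 115.5], [-89.93, 88.59], [15.96, 139.68], [-74.01, 254.01], [8.47, 105.57], [-167.45, 167.45]. Speed limits (degrees/s): [147.25, 147.25, 180, 180, 180, 180, 180].

INTERFACE

Orientations are given as [roll, pitch, yaw] about the fixed x, y, z axes, in that order (R = Rz(yaw) Ry(pitch) Rx(roll)).
In Python, from rig import observe, imaging, ctrl gives the robot as it stands.
- The arm moves only by the shell command python3 -m inch 'ROWS' [FORCE]. ROWS is JSON, a list that holds one entry, the list of rows, each a list of 5 numbers: the shift along the tool's x, y, z as a fraction of full scale, then the turn about the tool's z as a fraction of full scale, then the opening, from -1 (shut) to 1 (fully open). A call has 1 to 8 rows; each row is the pose to reach, as a shift and turn from the pose commanded when the call began, along the tool's axes at that moment; what a row does not reach only later rows make up. Full scale, the value 1, is 20 cm for a shift and 120 degrees for a turn. A row lasts 1/12 s, in which the tool goes at most 41.7 mm and 7.16 degrees, less where a joint would pass 70% of its speed; a pose out of reach is approached as far as the arm can. A call with a number of a shift or a turn outside -1 to 1 is refused whole. A call with a gripper value outside its range is refused whole. The fingers move at their own pace and stop on an object; FORCE is the grip in N (left out, the last holds). Time passes only in rows, so rows that repeat a pose let the fingers close. It gives the time, the measured TCP pose, the force, the opening and the grip force at its end, in the units of the state.
- observe(): the state, without advancing time (a new reading comes with each control period).
- imaging.read_camera(name): name is "scene" or "side" or "wrist"; returns a dict with "img" (420x560x3 uint8, red, green, blue), "range_z" (420x560 float32, mm along the optical axis (not along the pixel's ray), 0 where there is no reading), "mtx" (3x3 intrinsics, pixels), "xyz" and "orientation" of the camera in the world; the wrist camera has in their place "T_tool_cam" (4x4, takes a point from camera to tool coordinates, whose origin is the TCP and whose axes are the flange's). Camera axes: x right, y up, looking along -z (the intrinsics and any distortion apply to the point x, -y, -z); pixel columns grow to the right and rows downward; lengths in mm; the calibration is good to about 2 mm. A picture is of the moment at which its call begins: read the wrist's pose just before it.
- ctrl.close_job(): hands the job in; it is judged then, once.
Trained networks look in a picture, given as the dict that the camera call returned (one of the last four; its "shot" number tells which), for a name from the list of things; names that differ only in an ending like _2 or _b are one class to them, and where a whole thing is asked for, a point or a joint stands for the part that bears it (a point fixed in the world has none). Each returns a list of dicts, best first, with "score" (0 to 1); they miss things now and then, are a little off and sometimes report something else, mostly with a low value. They report only what shows in the picture. A call takes as long as a camera call.
- imaging.look_for(picture, target): "at" ([row, column] in pixels, amid what is visible of it).
- imaging.regions_of(picture, target): "region" (420x560 bool, what is visible of it) and "at" ([row, column] in pixels, amid what is visible of it).
- imaging.mark_of(picture, target): "at" ([row, column] in pixels: a listed point, or the origin of a listed thing).
The state is a dict: "time": time; "joint_pos": joint angles; "dq": joint speeds; "effort": joint torques, N m; "tool_pos": TCP position; "eef_rot": TCP orientation; "ft_force": force on the tool from outside, world axes, zero at the start; "moment": the same for the moment, N m; "gripper_width": finger opening in mm; "grasp_force": force on a finger pad.
Only numpy, scipy, OpenCV 4.12 (cv2) and the standard library are available. Lean on these libraries where they do the work, as an engineer would, in place of code of your own. Each camera call takes 0.05 s, during which the arm holds its last target. There are 200 camera calls.

## Working session

There is one attempt and no reset: what is moved stays moved. The work goes in short steps, Python scripts to look and compute and a shell command to move; the robot and the scene stay as the last step left them, time stands still between calls to the robot, and variables do not carry over. Pictures are saved under pics/ and viewed, at most 10 in all, crops included, and the job is handed in when it is done.

```bash
mkdir -p pics; cat > h.py <<'E'
import numpy as np, cv2
from scipy.spatial.transform import Rotation as R
from rig import observe, imaging, ctrl
def pose(c):
    if 'T_tool_cam' in c:
        s=c['st']; T=np.eye(4); T[:3,:3]=R.from_euler('xyz',s['eef_rot'],degrees=True).as_matrix(); T[:3,3]=s['tool_pos']
        return T@np.array(c['T_tool_cam'])
    T=np.eye(4); o=np.array(c['orientation'],float)
    T[:3,:3]=o if o.shape==(3,3) else R.from_euler('xyz',o,degrees=True).as_matrix(); T[:3,3]=c['xyz']; return T
def cam(n):
    s=observe(); c=imaging.read_camera(n); c['st']=s; return c
def ray(c,rc):
    K=np.array(c['mtx']); d=np.array([(rc[1]-K[0,2])/K[0,0],-(rc[0]-K[1,2])/K[1,1],-1.]); T=pose(c)
    return T[:3,3],T[:3,:3]@d
def at_z(c,rc,z):
    o,d=ray(c,rc); return o+d*(z-o[2])/d[2]
def cloud(c,m):
    r,k=np.where(m&(c['range_z']>0)); z=c['range_z'][r,k].astype(float); K=np.array(c['mtx']); T=pose(c)
    P=np.c_[(k-K[0,2])/K[0,0]*z,-(r-K[1,2])/K[1,1]*z,-z]; return P@T[:3,:3].T+T[:3,3]
def save(c,n): cv2.imwrite('pics/'+n,c['img'][:,:,::-1])
E
cat > m1.py <<'E'
from h import *
np.set_printoptions(precision=1,suppress=True)
print(observe(),ctrl.grasp_offset)
Z=dict(grip=30,socket_centre=33.5,shield_centre=20,lever_tip=107,ball=111,ball_stand=0,router_bit=0,collet_wrench=3,pencil=5,sanding_block=0)
for n in ('scene','side','wrist'):
    c=cam(n); save(c,n+'1.png'); print(n,c['orientation'] if 'xyz' in c else c['T_tool_cam'],c.get('xyz'),c['mtx'][0][0])
    for t,z in Z.items():
        for d in imaging.mark_of(c,t)[:1]:
            print(t,round(d['score'],2),np.array(d['at']),at_z(c,d['at'],z))
    np.save(n+'1.npy',c,allow_pickle=True)
E
python3 m1.py
```

```text
{'time': 0.0, 'joint_pos': array([-2.5, 26.8, -0.7, 91.9,  0.3, 61.4, -3.2]), 'dq': array([-0. , -0. , -0. ,  0. ,  0. , -0. ,  0.1]), 'effort': array([ -0. , -53.2,   0. , -25.1,   0. ,   0. ,  -0. ]), 'tool_pos': array([649.4,  -0.1, 230.3]), 'eef_rot': array([-179.9,    0. ,   90. ]), 'ft_force': array([-0.1,  0. , -0.2]), 'moment': array([0., 0., 0.]), 'grasp_force': 0.0, 'gripper_width': 85.50862237791557} 18.700000000000003
scene [ 64.9  -0.4 -30.5] [ 155.2 -435.1  451.7] 451.4341571838108
grip 0.7 [229.9 228.5] [476.1 315.   30. ]
socket_centre 0.96 [207.2 227.1] [516.  410.2  33.5]
shield_centre 0.37 [184.5 347. ] [855.2 414.2  20. ]
lever_tip 0.67 [186.1 226.3] [493.7 356.9 107. ]
ball 0.95 [185.6 347.9] [705.5 229.5 111. ]
ball_stand 0.78 [228.4 359.9] [751.3 233.2  -0. ]
router_bit 0.65 [290.5 191. ] [350.1 194.7   0. ]
collet_wrench 0.64 [303.2 275.5] [455.7  88.3   3. ]
sanding_block 0.64 [292.6 188.5] [344.3 191.    0. ]
side [  50.1   -0.2 -143.3] [173.4 768.5 657.5] 381.94453721683755
grip 0.66 [267.9 287.9] [480.5 313.6  30. ]
socket_centre 0.89 [288.  245.8] [516.2 411.3  33.5]
shield_centre 0.88 [261.8 314.3] [448.7 256.6  20. ]
lever_tip 0.5 [255.  265.3] [497.4 369.  107. ]
ball 0.62 [181.4 230.5] [712.3 231.5 111. ]
ball_stand 0.93 [209.9 220.3] [756.8 234.8   0. ]
router_bit 0.44 [231.2 277.9] [585.  208.8   0. ]
collet_wrench 0.97 [228.  344.5] [456.2 101.4   3. ]
pencil 0.69 [234.3 362.5] [408.8  96.9   5. ]
sanding_block 0.93 [272.3 366.2] [347.7 197.4   0. ]
wrist [[  -0.     1.     0.3   69.6]
 [   1.     0.     0.    -1.3]
 [   0.     0.3   -1.  -143.5]
 [   0.     0.     0.     1. ]] None 323.9331681522827
lever_tip 0.39 [ 98.4 110.9] [512.2  85.7 107. ]
collet_wrench 0.76 [ 97.8 108.4] [456.6  92.5   3. ]
pencil 0.56 [103.   63.3] [408.   87.1   5. ]
```

View pics/scene1.png

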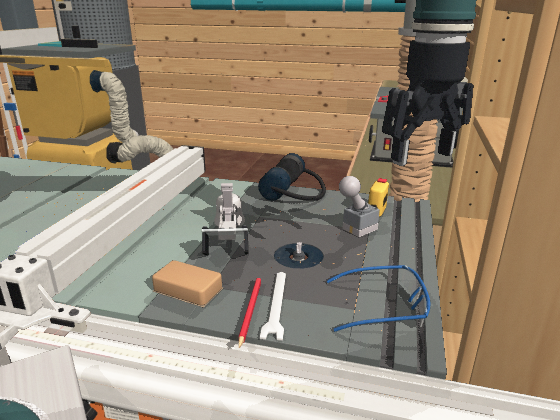

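View pics/side1.png

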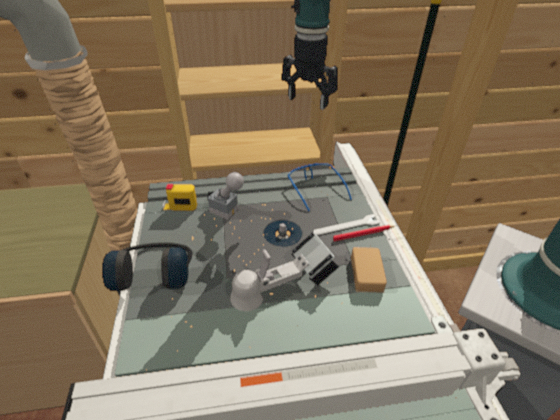

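The scene view shows the guard at about (228,215), the ball at (350,185) and the cutter at (298,250). The scene network's cutter report was wrong: it marked the sanding block. The side view, with the cutter at (282,232), ball at (235,180) and guard at (270,280), agrees with the triangulated numbers. I'll move over the guard.

```bash
python3 -m inch '[[[0.8,-0.4,0,0,1],[0.8,-0.4,0,0,1],[0.8,-0.4,0,0,1],[0.8,-0.4,0,0,1],[0.8,-0.4,0,0,1]]]'; python3 -m inch '[[[0.75,-0.45,0,0.18,1],[0.75,-0.45,0,0.18,1],[0.75,-0.45,0,0.18,1],[0.75,-0.45,0,0.18,1],[0.75,-0.45,0,0.18,1],[0.75,-0.45,0,0.18,1],[0.75,-0.45,0,0.18,1]]]'
cat > m2.py <<'E'
from h import *
import sys
np.set_printoptions(precision=1,suppress=True)
print(observe()['tool_pos'],observe()['eef_rot'])
c=cam('wrist'); save(c,sys.argv[1])
for t,z in dict(grip=29.5,socket_centre=33.5,shield_centre=19.5,lever_tip=107).items():
    for d in imaging.mark_of(c,t)[:1]: print(t,round(d['score'],2),np.array(d['at']),at_z(c,d['at'],z))
for d in imaging.regions_of(c,'guard')[:1]:
    P=cloud(c,d['region']); np.save('P.npy',P); print(d['score'],len(P))
    arm=P[(P[:,2]>25)&(P[:,2]<42)]
    print(arm.min(0),arm.max(0))
E
python3 m2.py w2.png
python3 - <<'E'
from h import *
for n,rc in (('scene',(256,298)),('side',(234,282))):
    c=np.load(n+'1.npy',allow_pickle=True).item(); print(n,at_z(c,rc,5))
E
```

```text
time: 2.07
tool_pos: [566.4, 167.6, 231.6]
eef_rot: [-179.9, -0.2, 90.5]
ft_force: [-0.8, 0.3, -0.1]
gripper_width: 85.3
grasp_force: 0.0
time: 2.65
tool_pos: [479.6, 310.7, 231.4]
eef_rot: [180.0, 0.0, 68.5]
ft_force: [0.0, -0.5, 0.3]
gripper_width: 85.8
grasp_force: 0.0
[479.6 310.7 231.4] [180.    0.   68.5]
grip 0.74 [335.9 331.7] [462.5 113.7  29.5]
socket_centre 0.65 [ 76.7 285.6] [518.6 413.2  33.5]
lever_tip 0.67 [134.5 281.4] [496.4 366.  107. ]
0.79 11187
[424.4 269.   25. ] [526.4 391.3  42. ]
scene [566.08937376 193.98274358   5.        ]
side [567.85969088 215.04407633   5.        ]
```

View pics/w2.png

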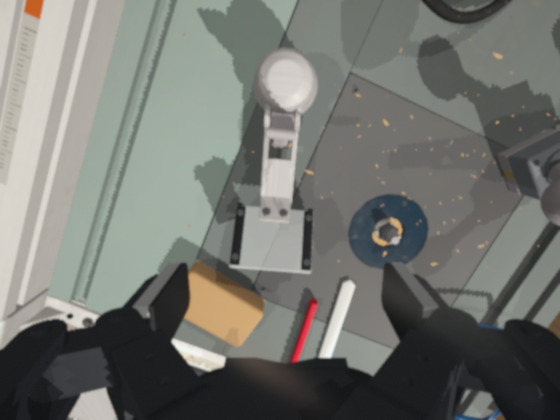

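The wrist view shows the cup at pixel (80,288), the arm bar along column 280, the shield at (240,272) and the cutter at (233,387). I'll work out positions from these pixels and the depth.

```bash
cat > m3.py <<'E'
from h import *
np.set_printoptions(precision=1,suppress=True)
c=cam('wrist'); P=cloud(c,np.ones((420,560),bool))
s0=np.array([517.,411.6]); 
for ang in (-112,):
  for it in range(3):
    u=np.array([np.cos(np.radians(ang)),np.sin(np.radians(ang))]); v=np.array([-u[1],u[0]])
    L=np.c_[(P[:,:2]-s0)@u,(P[:,:2]-s0)@v,P[:,2]]
    pts=[]
    for x in (50,60,70,80,90,100,110):
        m=(abs(L[:,0]-x)<4)&(abs(L[:,1])<26)&(L[:,2]>25)&(L[:,2]<50)
        if m.sum()>5: pts.append((x,(L[m,1].min()+L[m,1].max())/2,L[m,1].max()-L[m,1].min(),np.median(L[m,2])))
    pts=np.array(pts); f=np.polyfit(pts[:,0],pts[:,1],1); ang+=np.degrees(np.arctan(f[0])); s0=s0+v*f[1]
  print(pts,ang,s0)
cup=L[(np.hypot(L[:,0],L[:,1])<45)&(L[:,2]>35)&(L[:,2]<100)]; print('cup ext',cup.min(0),cup.max(0))
sh=L[(L[:,0]>115)&(L[:,0]<230)&(abs(L[:,1])<50)&(L[:,2]>30)]; print('shield',sh.min(0),sh.max(0))
for x in range(-40,50,10):
  m=(abs(L[:,0]-x)<5)&(abs(L[:,1])<8)&(L[:,2]>5);print(x,m.sum(),L[m,2].max() if m.any() else None,end=';')
for n,rc,z in (('cutter',(230,388),26),('nut',(233,387),8),('disc',(231,388),0)): print(n,at_z(c,rc,z))
q=P[(np.hypot(P[:,0]-572,P[:,1]-205)<40)&(P[:,2]>12)&(P[:,2]<35)]; print('cutter pts',len(q),q.mean(0),q.max(0))
E
python3 m3.py
```

```text
[[ 50.   -0.   33.7  38.8]
 [ 60.    0.   33.1  39.3]
 [ 70.   -0.   33.8  38.2]
 [ 80.    0.   33.9  38.3]
 [ 90.    0.1  33.8  38.3]
 [100.   -0.1  33.9  38.2]
 [110.    0.   33.5  38.1]] -116.3812118499019 [517.5 411.4]
cup ext [-25.6 -27.7  35.5] [44.8 28.2 87.6]
shield [115.  -50.   30.6] [186.3  42.1 310.1]
-40 0 None;-30 5 50.76378770937822;-20 167 63.0251266463153;-10 213 65.93972678081388;0 215 66.9962049563274;10 217 66.17592817943455;20 207 65.31065175932503;30 190 59.942433438549244;40 216 108.56347695845147;cutter [568.8 217.8  26. ]
nut [569.9 206.6   8. ]
disc [573.2 205.    0. ]
cutter pts 130 [571.9 208.   22.3] [579.1 211.7  28.3]
```

```bash
python3 -m inch '[[[0.035,-0.051,0.6,0.041,1],[0.035,-0.051,0.6,0.041,1],[0.035,-0.051,0.6,0.041,1],[0.035,-0.051,0.6,0.041,1],[0.035,-0.051,0.6,0.041,1]]]'; python3 - <<'E'
from h import *
s=observe();p=s['tool_pos'];y=np.radians(s['eef_rot'][2]);d=np.array([472.6,320.9])-p[:2]
print(s['eef_rot'],p,d@[np.cos(y),np.sin(y)],d@[np.sin(y),-np.cos(y)],p[2]-10)
E
```

```text
time: 3.42
tool_pos: [472.4, 319.2, 110.0]
eef_rot: [-179.9, 0.2, 63.5]
ft_force: [0.5, 0.5, 0.5]
gripper_width: 85.7
grasp_force: 0.0
[-179.89538622    0.21853592   63.46221839] [472.3756595  319.21123214 110.04155926] 1.6110717886971293 -0.5538169855939348 100.0415592602832
```

```bash
python3 -m inch '[[[0.008,0,0.4,0,1],[0.008,0,0.4,0,1],[0.008,0,0.45,0,1],[0.008,0,0.5,0,1],[0.008,0,0.5,0,1],[0.008,0,0.5,0,1]]]'; python3 -m inch '[[[0,0,0,0,-1],[0,0,0,0,-1],[0,0,0,0,-1],[0,0,0,0,-1],[0,0,0,0,-1],[0,0,0,0,-1],[0,0,0,0,-1],[0,0,0,0,-1]]]' 80
```

```text
time: 3.92
tool_pos: [475.4, 322.5, 13.4]
eef_rot: [179.9, -0.2, 63.5]
ft_force: [0.5, -0.4, 0.6]
gripper_width: 85.5
grasp_force: 0.0
time: 4.58
tool_pos: [474.3, 322.1, 12.3]
eef_rot: [180.0, -0.1, 63.5]
ft_force: [-1.8, -1.2, 6.0]
gripper_width: 32.5
grasp_force: 78.8
```

```bash
python3 -m inch '[[[0,0,-0.05,0,-1],[0,0,-0.15,0,-1],[0,0,-0.35,0,-1],[0,0,-0.55,0,-1],[0,0,-0.75,0,-1],[0,0,-0.85,0,-1],[0,0,-0.85,0,-1]]]'; cat > ball.py <<'E'
from h import *
from scipy.optimize import least_squares
np.set_printoptions(precision=1,suppress=True)
def fit(P,c0):
    for t in (35,28,25,24.5):
        q=P[(abs(np.linalg.norm(P-c0,axis=1)-22)<t-21)&(P[:,2]>c0[2]-8)]
        c0=least_squares(lambda c:np.linalg.norm(q-c,axis=1)-22,c0,loss='soft_l1').x
    return c0,len(q),np.abs(np.linalg.norm(q-c0,axis=1)-22).mean()
if __name__=='__main__':
  for n in ('scene','side'):
    c=np.load(n+'1.npy',allow_pickle=True).item(); print(n,fit(cloud(c,np.ones((420,560),bool)),np.array([708,230,111.])))
    P=cloud(c,np.ones((420,560),bool)); q=P[(np.hypot(P[:,0]-571,P[:,1]-207)<30)&(P[:,2]>14)&(P[:,2]<32)];print('cutter',len(q),q.mean(0))
  c=cam('side'); save(c,'side3.png'); print(imaging.mark_of(c,'socket_centre')[:1])
E
python3 ball.py
```

```text
time: 5.17
tool_pos: [476.2, 323.3, 187.0]
eef_rot: [179.7, -0.5, 63.5]
ft_force: [1.0, 1.1, -4.2]
gripper_width: 32.9
grasp_force: 80.6
scene (array([705.9, 225.6, 111.2]), 326, np.float64(0.8671587612200011))
cutter 41 [572.9 203.6  20.8]
side (array([706. , 224.5, 112. ]), 239, np.float64(0.8709916044081913))
cutter 28 [573.3 206.4  22.3]
[{'at': [225.5, 239.9], 'score': 0.56}]
```

```bash
python3 -m inch '[[[-0.22,0.83,0,0.454,-1],[-0.22,0.83,0,0.454,-1],[-0.22,0.83,0,0.454,-1],[-0.22,0.83,0,0.454,-1],[-0.22,0.83,0,0.454,-1],[-0.22,0.83,0,0.454,-1],[-0.22,0.83,0,0.454,-1],[-0.22,0.83,0,0.454,-1]]]'; python3 -m inch '[[[0,0,0,0,-1],[0,0,0,0,-1],[0,0,0,0,-1]]]'; cat > m4.py <<'E'
from h import *
import sys
np.set_printoptions(precision=1,suppress=True)
s=observe(); print(s['tool_pos'],s['eef_rot'])
if len(sys.argv)>1: c=cam('side'); save(c,sys.argv[1]+'s.png')
c=cam('scene'); 
if len(sys.argv)>1: save(c,sys.argv[1]+'.png')
for n in ('scene','side','wrist'):
    c=cam(n)
    for d in imaging.regions_of(c,'guard')[:1]:
        P=cloud(c,d['region']); P=P[np.linalg.norm(P[:,:2]-s['tool_pos'][:2],axis=1)<170]
        a=np.radians(s['eef_rot'][2]+180); u=np.array([np.cos(a),np.sin(a)]); v=[-u[1],u[0]]
        L=np.c_[(P[:,:2]-[706,225])@u,(P[:,:2]-[706,225])@v,P[:,2]-111.4]
        print(n,round(d['score'],2),len(P))
        m=(abs(L[:,1])<8)
        for x in range(-40,70,10):
            q=L[m&(abs(L[:,0]-x)<3),2]
            if len(q)>3: print('  x',x,'top',np.percentile(q,95))
        q=L[L[:,0]<35]; print('  y ext',np.percentile(q[:,1],[1,99]),'xmin',np.percentile(q[:,0],1)) if len(q) else 0
E
python3 m4.py a4
```

```text
time: 5.93
tool_pos: [600.9, 206.9, 177.5]
eef_rot: [179.9, 0.4, 8.6]
ft_force: [-0.3, 0.7, -3.9]
gripper_width: 32.8
grasp_force: 80.7
time: 6.18
tool_pos: [601.7, 208.0, 179.6]
eef_rot: [180.0, 0.2, 9.1]
ft_force: [-0.3, -0.4, -3.6]
gripper_width: 32.8
grasp_force: 80.8
[601.7 208.  179.6] [180.    0.2   9.1]
scene 0.87 2669
  x 0 top 120.12620946880932
  x 10 top 120.42700066987003
  x 20 top 119.76663040508323
  x 30 top 115.85034692403107
  y ext [-11.8  33.9] xmin -8.631963469847008
side 0.79 2372
  x -10 top 120.19176479453529
  x 0 top 121.42375414277802
  x 10 top 122.29515087499448
  x 20 top 121.1362777072227
  x 30 top 116.87412121020765
  x 50 top 166.30203848651647
  x 60 top 164.96792557092286
  y ext [-33.5  15.5] xmin -15.309523529446077
wrist 0.84 38699
  x 10 top 122.7237857665911
  x 20 top 122.03243666115452
  x 30 top 119.04517028625953
  x 40 top 115.66059572877931
  x 50 top 165.22083016303606
  x 60 top 167.28704143062836
  y ext [-26.7  25.2] xmin 7.442991008997823
```

```bash
python3 -c "
import cv2,numpy as np
a=cv2.imread('pics/a4.png')[60:300,230:560];b=cv2.imread('pics/a4s.png')[60:300,130:460]
cv2.imwrite('pics/a4c.png',cv2.resize(np.hstack([a,b]),(800,290)))"
```

```text
(no output)
```

View pics/a4c.png

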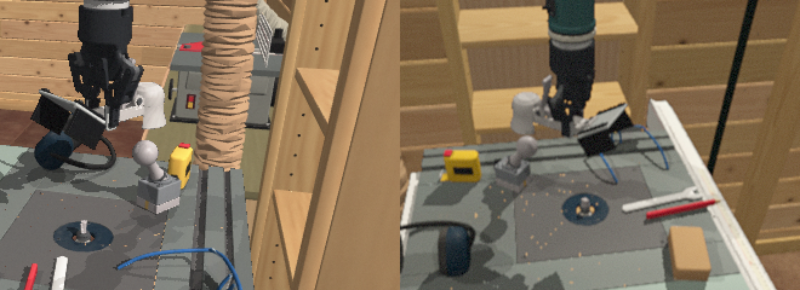

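The guard hangs level, its cup 89 mm above the ball centre, on the axis and about 7 mm short. I'll correct that and lower it.

```bash
python3 -m inch '[[[0.035,0,0.1,0,-1],[0.035,0,0.2,0,-1],[0.035,0,0.27,0,-1],[0.035,0,0.33,0,-1],[0.035,0,0.35,0,-1],[0.035,0,0.35,0,-1]]]';  python3 -m inch '[[[0,0,0.02,0,-1],[0,0,0.03,0,-1],[0,0,0.04,0,-1],[0,0,0.04,0,-1]]]' 60; python3 m4.py
```

```text
time: 7.08
tool_pos: [609.0, 209.0, 110.2]
eef_rot: [180.0, 0.1, 9.0]
ft_force: [0.2, 0.5, -2.9]
gripper_width: 32.8
grasp_force: 80.7
time: 7.42
tool_pos: [609.4, 209.5, 103.4]
eef_rot: [-180.0, 0.0, 9.0]
ft_force: [-1.7, 0.8, -3.6]
gripper_width: 32.7
grasp_force: 80.8
[609.4 209.5 103.4] [-180.    0.    9.]
scene 0.61 2295
  x -10 top 42.86227343992985
  x 0 top 43.97120776421581
  x 10 top 42.84521092751064
  x 20 top 41.71422130731601
  x 50 top 88.60815991578374
  y ext [-11.  34.] xmin -14.324744228842649
side 0.59 2014
  x -10 top 43.62411111316075
  x 0 top 44.7964536963046
  x 10 top 43.75166156467025
  x 20 top 42.51757923816845
  x 30 top 34.6430481031673
  x 40 top 43.78770613867372
  x 50 top 88.82153359370689
  y ext [-33.5  14.7] xmin -19.04455642880953
wrist 0.9 38615
  x 0 top 44.66125672186671
  x 10 top 44.28524072945475
  x 20 top 42.80466306514757
  x 30 top 34.89683756932281
  x 40 top 60.67694306431142
  x 50 top 89.31062025854875
  y ext [-26.6  25.1] xmin 0.6807967201226304
```

```bash
python3 -m inch '[[[0.006,0,0.01,0,-1],[0.006,0,0.02,0,-1],[0.006,0,0.03,0,-1],[0.006,0,0.04,0,-1],[0.006,0,0.045,0,-1],[0.006,0,0.045,0,-1]]]' 40;  python3 -m inch '[[[0,0,0.008,0,-1],[0,0,0.016,0,-1],[0,0,0.024,0,-1],[0,0,0.03,0,-1],[0,0,0.03,0,-1]]]'; python3 m4.py
```

```text
time: 8.27
tool_pos: [609.8, 209.6, 93.9]
eef_rot: [-180.0, 0.1, 9.0]
ft_force: [-5.3, -0.2, -2.0]
gripper_width: 32.5
grasp_force: 81.0
time: 8.68
tool_pos: [610.2, 209.7, 88.7]
eef_rot: [-180.0, 0.1, 9.0]
ft_force: [-7.0, 0.1, 1.8]
gripper_width: 32.7
grasp_force: 81.5
[610.2 209.7  88.7] [-180.     0.1    9. ]
scene 0.89 2220
  x -10 top 29.949009309727394
  x 0 top 30.60400300279566
  x 10 top 30.281648796400674
  x 20 top 28.567065847436382
  y ext [-5.3 33.3] xmin -18.05903290305753
side 0.87 2101
  x -10 top 32.07050500000949
  x 0 top 30.982622547540558
  x 10 top 30.851600853787783
  x 20 top 28.548800689792486
  x 40 top 33.45694636471602
  x 50 top 75.18454075782435
  y ext [-33.5  72.8] xmin -30.478807067956783
wrist 0.94 38385
  x 0 top 31.72817806602524
  x 10 top 31.195165054540915
  x 20 top 29.577148914104782
  x 30 top 20.435919687097822
  x 40 top 46.43325050139474
  x 50 top 75.1501650825309
  y ext [-26.7  24.9] xmin 0.410772149419453
```

```bash
python3 -m inch '[[[0.001,0,0.015,0,-1],[0.002,0,0.03,0,-1],[0.004,0,0.045,0,-1],[0.006,0,0.06,0,-1],[0.009,0,0.075,0,-1],[0.011,0,0.086,0,-1],[0.011,0,0.086,0,-1]]]' 25; python3 m4.py a5;python3 -c "
import cv2,numpy as np
a=cv2.imread('pics/a5.png')[60:300,230:560];b=cv2.imread('pics/a5s.png')[60:300,130:460]
cv2.imwrite('pics/a5c.png',cv2.resize(np.hstack([a,b]),(800,290)))"
```

```text
time: 9.62
tool_pos: [612.4, 210.0, 71.6]
eef_rot: [-180.0, 0.1, 9.0]
ft_force: [-8.7, -1.1, 4.0]
gripper_width: 32.6
grasp_force: 83.0
[612.4 210.   71.6] [-180.     0.1    9. ]
scene 0.77 2342
  x -10 top 31.298594998682603
  x 0 top 31.33952362353267
  x 10 top 29.828187606878934
  y ext [-9.7 33.8] xmin -22.758985474169794
side 0.97 2091
  x -10 top 32.6532575587232
  x 0 top 31.40415216380881
  x 10 top 30.89223149044837
  x 20 top 27.911826692771285
  x 30 top 19.573960002259444
  x 40 top 19.84302489566099
  x 50 top 32.91669465237398
  x 60 top 66.75735800464938
  y ext [-33.7  17.5] xmin -31.315415399507362
wrist 0.88 46487
  x 10 top 30.694963066249564
  x 20 top 27.802296848189435
  x 30 top 21.347359747754922
  x 40 top 24.545057236402865
  x 50 top 43.88949445121652
  x 60 top 59.6464557578327
  y ext [-26.   23.7] xmin 3.3294005545382626
```

View pics/a5c.png

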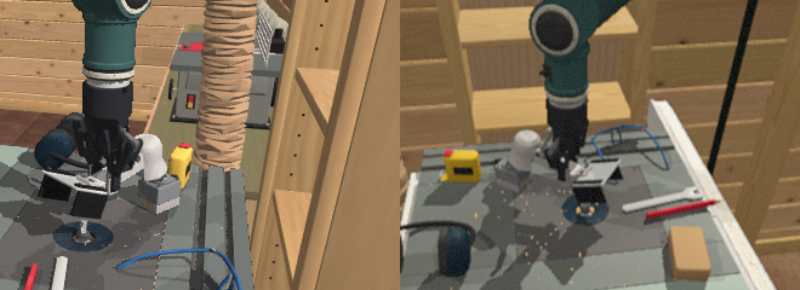

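The pivot in the grip works and the cup stays on the ball. I'll pitch until the lever nearly meets the gripper body, then open the fingers so the body holds the lever and can lower the guard gently.

```bash
python3 -m inch '[[[-0.002,0,0.012,0,-1],[-0.002,0,0.02,0,-1],[-0.002,0,0.02,0,-1]]]'; python3 -m inch '[[[-0.001,0,0.0,0,1],[-0.001,0,0.0,0,1],[-0.001,0,0.0,0,1],[-0.001,0,0.0,0,1],[-0.001,0,0.0,0,1],[-0.001,0,0.0,0,1]]]'; python3 m4.py a6;python3 -c "
import cv2,numpy as np
a=cv2.imread('pics/a6.png')[60:300,230:560];b=cv2.imread('pics/a6s.png')[60:300,130:460]
cv2.imwrite('pics/a6c.png',cv2.resize(np.hstack([a,b]),(800,290)))"
```

```text
time: 10.27
tool_pos: [613.0, 210.2, 68.2]
eef_rot: [-180.0, -0.1, 9.0]
ft_force: [-5.5, 0.1, 3.6]
gripper_width: 32.3
grasp_force: 83.4
time: 10.77
tool_pos: [613.1, 209.7, 67.3]
eef_rot: [180.0, -0.1, 9.0]
ft_force: [-0.2, -1.0, -0.2]
gripper_width: 85.2
grasp_force: 0.0
[613.1 209.7  67.3] [180.   -0.1   9. ]
scene 0.58 2514
  x 0 top 32.46416100406499
  y ext [ 2.4 33.7] xmin -32.291349385854254
side 0.56 2058
  x -40 top 0.7066229917125497
  x -10 top 30.75420282448053
  x 0 top 34.86270710172044
  x 10 top 32.23543545563337
  x 20 top 25.056121190338217
  x 30 top 17.136565156008004
  y ext [-33.2  49.5] xmin -41.964489658844016
wrist 0.72 54836
  x 10 top 32.7600833257024
  x 20 top 26.954651418812713
  x 30 top 19.095085269547972
  x 40 top 0.8413466398936508
  x 50 top 9.77112533554932
  x 60 top 18.70714191215521
  y ext [-25.3  23.9] xmin 4.719255054679643
```

View pics/a6c.png

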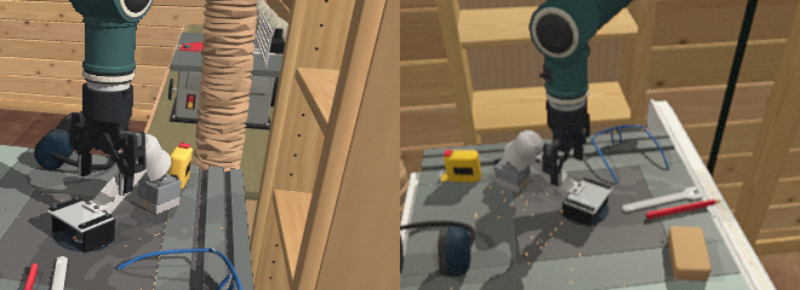

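The guard settled onto its feet and the fingers are free, with about 0 N. I'll withdraw straight up and inspect.

```bash
python3 -m inch '[[[0,0,-0.05,0,1],[0,0,-0.15,0,1],[0,0,-0.35,0,1],[0,0,-0.55,0,1],[0,0,-0.55,0,1],[0,0,-0.55,0,1]]]'; cat > m5.py <<'E'
from h import *
import sys
np.set_printoptions(precision=1,suppress=True)
s=observe(); a=np.radians(189); u=np.array([np.cos(a),np.sin(a)]); v=np.array([-u[1],u[0]])
im=[]
for n in ('scene','side','wrist'):
    c=cam(n); save(c,sys.argv[1]+n+'.png'); im.append(c['img'])
    for t,z in (('lever_tip',149),('socket_centre',111.4),('shield_centre',0)):
        for d in imaging.mark_of(c,t)[:1]: print(n,t,round(d['score'],2),np.array(d['at']),at_z(c,d['at'],z))
    P=cloud(c,np.ones((420,560),bool)); L=np.c_[(P[:,:2]-[706,225])@u,(P[:,:2]-[706,225])@v,P[:,2]-111.4]
    m=(abs(L[:,1])<9)&(L[:,2]>-115)&(L[:,2]<60)
    print(n,'profile',[(x,round(float(np.percentile(L[m&(abs(L[:,0]-x)<3),2],90)),1)) for x in range(-40,190,10) if (m&(abs(L[:,0]-x)<3)).sum()>3])
    q=L[(L[:,0]>100)&(L[:,0]<180)&(abs(L[:,1])<60)&(abs(L[:,2]+73)<8)]
    print('shield plate',len(q),np.percentile(q,[2,98],axis=0) if len(q) else 0)
cv2.imwrite('pics/'+sys.argv[1]+'c.png',cv2.resize(np.hstack([im[0][120:300,250:430],im[1][120:300,170:350],im[2][60:360,130:430][::1] if 0 else cv2.resize(im[2],(240,180))]),(800,240))[:,:,::-1])
E
python3 m5.py b1
```

```text
time: 11.67
tool_pos: [614.3, 210.4, 181.1]
eef_rot: [-179.9, -0.4, 9.0]
ft_force: [-0.4, -0.6, -0.5]
gripper_width: 85.5
grasp_force: 0.0
scene socket_centre 0.78 [185.2 346.1] [703.  232.2 111.4]
scene shield_centre 0.57 [254.4 297.7] [573.4 206.5   0. ]
scene profile [(-20, -56.4), (-10, -63.3), (0, 32.7), (10, 30.2), (20, 24.7), (30, 15.6), (40, -5.3), (50, -2.1), (60, 12.1), (70, 17.8), (80, 38.1), (90, -55.9), (100, -61.1), (110, -60.4), (120, -60.9), (130, -67.6), (140, -68.5), (150, -68.1), (160, -68.0), (170, -68.1), (180, -111.3)]
shield plate 799 [[108.6 -38.8 -79.4]
 [174.3  41.1 -65.2]]
side lever_tip 0.74 [227.5 346. ] [391.5 247.2 149. ]
side socket_centre 0.68 [182.5 232.9] [704.2 231.7 111.4]
side shield_centre 0.82 [232.  282.3] [574.5 204.6   0. ]
side profile [(-40, 0.1), (-10, 29.6), (0, 32.9), (10, 31.0), (20, 24.8), (30, 15.6), (40, 0.5), (50, -13.1), (60, 16.7), (70, -38.7), (80, 38.9), (90, -54.2), (100, -60.7), (110, -61.1), (120, -60.0), (130, -66.2), (140, -66.9), (150, -66.5), (160, -67.2), (170, -66.5), (180, -109.7)]
shield plate 572 [[107.8 -43.6 -79.3]
 [174.   33.1 -65.3]]
wrist lever_tip 0.66 [217.2 283.2] [627.3 214.2 149. ]
wrist socket_centre 0.68 [ 74.  283.3] [704.1 226.4 111.4]
wrist profile [(-40, -1.1), (-30, 6.0), (-20, 20.0), (-10, 30.6), (0, 33.6), (10, 32.2), (20, 26.3), (30, 18.4), (40, 0.3), (50, 9.3), (60, 18.3), (70, 28.9), (80, 40.2), (120, -59.3), (130, -67.0), (140, -67.0), (150, -67.1), (160, -67.2), (170, -66.8)]
shield plate 4175 [[108.6 -39.9 -72.6]
 [174.2  35.6 -65.7]]
```

View pics/b1c.png

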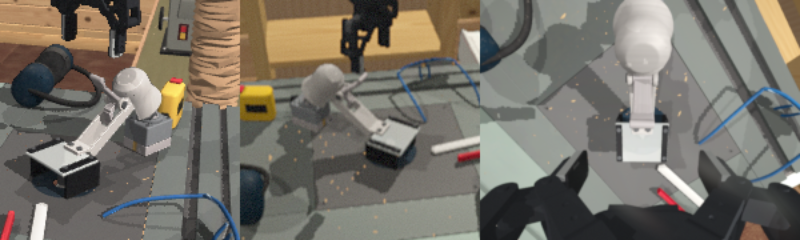

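The guard is seated: the dome matches the ball, the shield plate is level and the lever is up, with its tip near x=78, z=40 mm from the ball. Next I'll shut the fingers and press the lever down from above along its arc.

```bash
python3 -m inch '[[[0.08,0,0,0,-1],[0.08,0,0,0,-1],[0.08,0,0,0,-1],[0.08,0,0,0,-1],[0.08,0,0.03,0,-1],[0.08,0,0.06,0,-1],[0.08,0,0.09,0,-1],[0.08,0,0.11,0,-1]]]' 20; python3 -m inch '[[[0,0,0.01,0,-1],[0,0,0.03,0,-1],[0,0,0.05,0,-1],[-0.005,0,0.07,0,-1],[-0.01,0,0.09,0,-1],[-0.015,0,0.11,0,-1],[-0.02,0,0.13,0,-1]]]'; python3 m5.py b2 | grep prof
```

```text
time: 12.93
tool_pos: [627.4, 212.0, 153.8]
eef_rot: [180.0, 0.1, 9.0]
ft_force: [0.2, 0.4, 0.1]
gripper_width: 0.2
grasp_force: 0.0
time: 13.52
tool_pos: [623.7, 212.0, 130.3]
eef_rot: [-180.0, 0.0, 9.0]
ft_force: [-1.8, 0.4, 5.8]
gripper_width: -0.0
grasp_force: 2.8
scene profile [(-20, -57.8), (-10, -66.5), (0, 32.5), (10, 29.8), (20, 23.7), (30, 15.4), (40, -4.0), (50, -4.3), (60, 2.8), (70, 6.1), (80, 20.9), (90, 52.8), (100, 7.8), (110, -60.5), (120, -62.0), (130, -68.0), (140, -68.6), (150, -67.9), (160, -68.1), (170, -68.0), (180, -110.9)]
side profile [(-40, -0.1), (-20, 20.5), (-10, 27.7), (0, 33.5), (10, 31.3), (20, 25.4), (30, 16.1), (40, -2.8), (50, -0.7), (60, 3.9), (70, 6.3), (80, 9.3), (90, 51.3), (100, -61.2), (110, -60.3), (120, -59.0), (130, -66.2), (140, -66.6), (150, -66.4), (160, -67.1), (170, -67.0), (180, -110.4)]
wrist profile [(-30, 6.1), (-20, 19.8), (-10, 30.7), (0, 33.7), (10, 32.2), (20, 26.3), (30, 18.6), (40, -2.2), (50, 0.2), (60, 3.3), (70, 54.7), (80, 57.0), (90, 56.8)]
```

```bash
python3 -m inch '[[[-0.01,0,0.03,0,-1],[-0.02,0,0.07,0,-1],[-0.03,0,0.11,0,-1],[-0.035,0,0.15,0,-1],[-0.035,0,0.19,0,-1],[-0.035,0,0.22,0,-1],[-0.035,0,0.25,0,-1],[-0.035,0,0.265,0,-1]]]'; python3 -m inch '[[[0,0,0.01,0,-1],[0,0,0.015,0,-1],[0,0,0.015,0,-1]]]'
```

```text
time: 14.78
tool_pos: [618.6, 210.6, 76.2]
eef_rot: [-180.0, -0.2, 9.0]
ft_force: [1.2, -0.1, 15.5]
gripper_width: -0.3
grasp_force: 7.4
time: 15.03
tool_pos: [618.9, 210.7, 75.8]
eef_rot: [-180.0, -0.2, 9.0]
ft_force: [-1.7, -0.7, 19.3]
gripper_width: 0.1
grasp_force: 9.5
```

```bash
python3 -m inch '[[[0,0,0.01,0,-1],[0,0,0.01,0,-1],[0,0,0.01,0,-1]]]'; python3 -m inch '[[[0,0,-0.1,0,-1],[0,0,-0.3,0,-1],[0,0,-0.5,0,-1],[0,0,-0.6,0,-1],[0,0,-0.6,0,-1],[0,0,-0.6,0,-1]]]'; python3 m5.py b3
```

```text
time: 15.28
tool_pos: [619.2, 210.7, 75.3]
eef_rot: [-179.9, -0.2, 9.0]
ft_force: [-5.0, -2.4, 28.5]
gripper_width: -0.2
grasp_force: 14.1
time: 15.78
tool_pos: [617.0, 210.3, 191.2]
eef_rot: [-180.0, 0.0, 9.0]
ft_force: [-0.4, 0.3, -0.9]
gripper_width: 0.2
grasp_force: 0.0
scene socket_centre 0.61 [186.1 346.1] [700.  228.3 111.4]
scene shield_centre 0.8 [255.  298.1] [572.9 204.1   0. ]
scene profile [(-20, -57.5), (-10, -67.0), (0, 33.2), (10, 30.5), (20, 24.5), (30, 14.2), (40, -4.5), (50, -13.1), (60, -19.5), (70, -26.8), (80, -33.4), (90, -36.0), (100, -61.3), (110, -61.6), (120, -60.5), (130, -67.9), (140, -68.1), (150, -67.8), (160, -67.9), (170, -68.6), (180, -111.5)]
shield plate 808 [[108.7 -38.  -79.9]
 [174.4  41.  -65.2]]
side socket_centre 0.78 [184.4 233.5] [697.9 236.6 111.4]
side shield_centre 0.8 [232.1 279.6] [579.7 208.9   0. ]
side profile [(-40, -0.7), (-30, 5.4), (-20, -4.5), (-10, -63.5), (0, 33.2), (10, 30.4), (20, 25.1), (30, 16.3), (40, -2.8), (50, -12.4), (60, -19.5), (70, -26.5), (80, -33.4), (90, -34.9), (100, -61.3), (110, -60.6), (120, -58.9), (130, -66.9), (140, -66.6), (150, -66.0), (160, -65.8), (170, -67.6), (180, -110.3)]
shield plate 572 [[107.8 -43.9 -79.3]
 [174.   34.4 -65.4]]
wrist lever_tip 0.57 [205.8 281.2] [634.8 216.7 149. ]
wrist socket_centre 0.76 [ 83.9 286.6] [705.3 224.5 111.4]
wrist shield_centre 0.56 [206.9 283.4] [594.4 209.9   0. ]
wrist profile [(-40, -1.5), (-30, 5.9), (-20, 20.0), (-10, 30.5), (0, 33.9), (10, 32.2), (20, 26.3), (30, 18.4), (40, -2.1), (50, -10.8), (60, -17.6), (70, -24.8), (80, -32.1), (90, -35.0), (100, -60.7), (110, -60.8), (120, -59.3), (130, -67.1), (140, -67.0)]
shield plate 2353 [[106.6 -41.8 -73.6]
 [159.7  38.  -65.2]]
```

View pics/b3c.png

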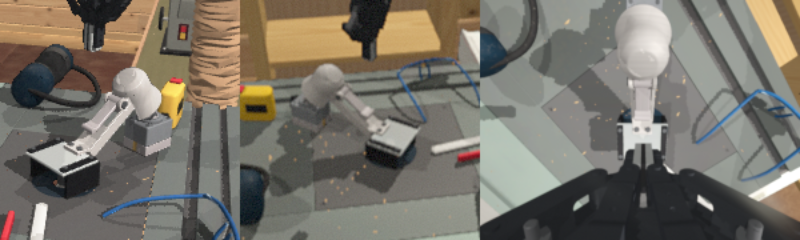

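The views show the lever flat on the arm, with its surface at the predicted -35 mm at the tip. The shield stands level over the cutter, the cup is unchanged on the ball and the robot is clear, so I'm handing in.

```bash
python3 -c "
from rig import ctrl
print(ctrl.close_job())"
```

```text
the job is handed in; nothing more can be done
None
```

The job is handed in (no verdict came back): the guard is seated on the ball with its shield over the cutter and the latch lever pressed fully down, though it dropped the last 20 degrees or so onto its feet when I opened the gripper, because the gripper did not catch the lever as planned.

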